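Plug the quick coupler

ROBOT

A 6-joint arm with a two-finger parallel gripper is mounted at the origin on the work surface. World frame = base frame: x ahead of the robot, y to its left, z up, the work surface at z = 0. Lengths are in m, angles in rad, forces in N, time in s.
With the tool pointing down it reaches from about 0.275 to 0.725 m from the base axis. Payload 5.6 kg.
Tool frame: the origin (TCP) lies at the very end of the fingers, on their centre line; the grasp point (between the pads) lies 19 mm behind it (arm.tcp_to_grasp is the distance from the TCP to the grasp point, in m); z points along the fingers, y is the line along which they close (so a half turn about z gives the same grasp; the last joint's range is limited). The gripper opens to 85 mm and grips with 20 to 120 N. Pads are 22 mm wide; open, the fingers measure 114 mm over their backs; the gripper's body (76 mm by 85 mm) begins 54 mm behind the grasp point. The pads swing forward as they close: fully open they stand 13 mm farther back than shut.
Start: joints at [-0.849, 0.255, 0.108, 0, -1.424, -0.285], TCP at [0.233, -0.498, 0.231] pointing down, gripper open.
Joint ranges: [-2.95, 2.95], [-1.21, 1.97], [-1.09, 1.5], [-2.87, 1.71], [-2.94, -0.07], [-3.05, 3.05]. Speed limits (rad/s): [2.57, 2.57, 3.14, 3.14, 3.14, 3.14].

INTERFACE

Orientations are given as [roll, pitch, yaw] about the fixed x, y, z axes, in that order (R = Rz(yaw) Ry(pitch) Rx(roll)).
In Python, from station import status, viewer, job, arm gives the robot as it stands.
- The arm moves only by the tool step_arm, never from a script. Its argument "increments" is a list of rows, each an object of numbers: "x", "y", "z": the shift along the world's x, y, z in units of 0.03 m (1.0 is 0.03 m); "ax", "ay", "az": the turn, a rotation vector about the world's x, y, z in units of 5 degrees (1.0 is 5 degrees); "claw": the gripper command: -1 is shut, 1 is fully open, values between are in proportion. In form: [{"x": .., "y": .., "z": .., "ax": .., "ay": .., "az": .., "claw": ..}, ...]. A call has 1 to 12 rows; each row shifts and turns the commanded pose from where the row before left it; what a row does not reach is not made up. A row lasts 1/12 s, in which the tool goes at most 41.7 mm and 7.16 degrees, less where a joint would pass 70% of its speed; a pose out of reach is approached as far as the arm can. A call with a number of a shift or a turn outside -1 to 1 is refused whole. A call with a gripper value outside its range is refused whole. The fingers move at their own pace and stop on an object; the grip force is fixed at half the most. Time passes only in rows, so rows that do not move let the fingers close. It gives the time, the measured TCP pose, the force, the opening and the grip force at its end, in the units of the state.
- status.observe(): the state, without advancing time (a new reading comes with each control period).
- viewer.read_camera(name): name is "scene" or "top" or "wrist"; returns a dict with "image" (420x560x3 uint8, blue, green, red), "fx", "fy", "cx", "cy" (pixels), "origin" and "attitude" of the camera in the world. Camera axes: x right, y down, z forward; pixel columns grow to the right and rows downward; lengths in m; the calibration is good to about 2 mm. A picture is of the moment at which its call begins. There is no depth.
- job.job_done(): hands the job in; it is judged then, once.
The state is a dict: "time": time; "q": joint angles; "qvel": joint speeds; "effort": joint torques, N m; "position": TCP position; "ee_rot": TCP orientation; "contact_force": force on the tool from outside, world axes, zero at the start; "moment": the same for the moment, N m; "grip_width": opening from 0.0 (shut) to 1.0 (fully open); "finger_force": force on a finger pad.
Only numpy, scipy, OpenCV 4.12 (cv2) and the standard library are available. Lean on these libraries where they do the work, as an engineer would, in place of code of your own. Each camera call takes 0.05 s, during which the arm holds its last target. There are 200 camera calls.

TASK

Close off the upright quick coupler on the aluminium block with its matching plug, the one with the round knob and the grooved nose in the grey rack. First push the coupler's sleeve all the way back, that is down towards the block, until it stays back when you let go; then press the plug upright into the mouth until it is fully home and the sleeve has sprung forward (up) again. Let go of it, and leave the other two plugs and the other things on the shelf where they are.

Things in the scene. Friction and masses are not known exactly. Their poses are not given: they have to be found in the camera images.
- coupler: Aluminium block 110 x 80 x 40 mm, fixed to the shelf, with a vertical steel quick coupler standing on its middle, mouth up. Origin on the shelf under the coupler's axis, z up. Heights above the origin: block top 40, sleeve 57 to 90 at rest, mouth rim 104. Tube above the sleeve 32 mm outside diameter, 37 at the rim.
- coupler_mouth (a point): Centre of the coupler's mouth, on its axis at the height of the rim, 104 mm above the shelf. z up. Bore 24 mm, flared to about 29 mm at the rim. Pressing the plug in takes about 4 to 9 N; over the last 3 mm or so pins in the bore catch its groove and the sleeve springs to 0 by itself. While the sleeve is forward the pins block the plug.
- sleeve_mid (a point): Point on the coupler's axis, moving with the sliding steel sleeve, 77 mm above the shelf when the sleeve is forward. Ribbed barrel 42 mm in diameter, from 14 mm below to 13 mm above this point; under it a flange 54 mm in diameter, 6 mm thick (14 to 20 mm below this point), on which fingertips can also push.
- sleeve (a joint): Travel of the sleeve (m): 0 = forward (up), 0.012 = fully back (down, end stop). A spring pushes it forward, about 4 N at 0, 9 N at 0.012. Drawn back beyond about 0.010 it frees a black spring poppet, which rises in the bore to 9 mm under the rim and holds the sleeve at about 0.008 when let go; let go earlier, it springs back to 0.
- plug: Matching steel plug, 60 mm tall, about 160 g, nose down in one of the rack's holes (any), shoulder on the plate. Origin at the centre of the nose's underside, z up its axis. Nose 22 mm in diameter, 29 long, groove 5 to 13 mm up; round ribbed knob 36 mm in diameter, 29 (shoulder) to 60 mm (top) up. Home in the coupler its shoulder is 0 to 2 mm above the rim.
- rack: Grey plastic rack fixed to the shelf: plate 60 x 225 mm, 6 mm thick, top 45 mm above the shelf, with three 31 mm holes in a row along its own y axis, 75 mm apart. Origin on the shelf under the middle hole. The plugs stand loosely in the holes.
- square_plug: Another steel plug, not to be used: square head 32 x 32 x 28 mm, smooth nose 26 mm in diameter and 29 mm long. Origin at the centre of the nose's underside. In the rack.
- bar_plug: Another steel plug, not to be used: bar handle 50 x 13 x 20 mm (along its own x) on a 36 mm round flange, nose 18 mm in diameter and 29 mm long. Total height 57 mm. Origin at the centre of the nose's underside. In the rack.
- nut: Chrome hexagon nut, 32 mm across, 14 mm high, lying on the shelf; leave alone. Origin at the centre of its underside.
- tee: Blue plastic tee fitting, 72 x 54 x 32 mm, lying on the shelf; leave alone. Origin under its middle.
- shower_holder: Black plastic shower holder, 45 x 60 mm foot, 64 mm high; leave alone. Origin at the centre of its underside.
- hinge_cover: White ceramic toilet seat hinge cover, 81 x 52 x 22 mm; leave alone. Origin under the centre of its round end.
Things that resemble listed ones, but are neither listed nor needed, are in the scene too. Leave any purple or yellow look-alike of the coupler alone.

How it is judged:
By the outcome, as a careful person would: the job done as asked, in the order asked, and still so for the second after the job is handed in, with the robot touching nothing.
It also fails if it takes over 61 s, if anything falls off the work surface, if the arm or the gripper's body presses on something with over 40 N, if the wrist force passes 120 N, or if a joint passes its speed limit or range.

## Working session

There is one attempt and no reset: what is moved stays moved. The work goes in short steps, Python scripts to look and compute and a tool call to move; the robot and the scene stay as the last step left them, time stands still between calls to the robot, and variables do not carry over. Pictures are saved under pics/ and viewed, at most 10 in all, crops included, and the job is handed in when it is done.

Besides the shell and the picture viewer there is one more tool, called after ">>>" as a command line: name --argument value ..., lists and objects as JSON in quotes. step_arm: Moves the arm, as the interface text tells. Its arguments: {"type":"object","properties":{"increments":{"type":"array"}},"required":["increments"]}

```bash
mkdir -p pics; cat > h.py <<'E'
import numpy as np,cv2
from station import status,viewer,job,arm
from scipy.spatial.transform import Rotation as R
def cam(n):
    c=viewer.read_camera(n)
    a=np.array(c['attitude'],float)
    c['R']=a if a.shape==(3,3) else (R.from_euler('xyz',a).as_matrix() if a.size==3 else R.from_quat(a).as_matrix())
    c['o']=np.array(c['origin'],float); return c
def ray(c,u,v,z):
    d=c['R']@np.array([(u-c['cx'])/c['fx'],(v-c['cy'])/c['fy'],1.]); return c['o']+d*(z-c['o'][2])/d[2]
def proj(c,p):
    q=c['R'].T@(np.array(p)-c['o']); return np.array([c['fx']*q[0]/q[2]+c['cx'],c['fy']*q[1]/q[2]+c['cy']])
E
python3 - <<'E'
from h import *
a=cam('scene');b=cam('top')
for c in(a,b):print(c['attitude'],c['o'],c['fx'],c['cx'],c['cy'])
cv2.imwrite('pics/a.png',a['image']);cv2.imwrite('pics/b.png',b['image'])
print(status.observe())
E
```

```text
[-2.16816707  0.01238994  0.79423972] [ 1.06256885 -0.49010147  0.58046599] 398.3686780276106 278.44331348222613 212.88306535593077
[-2.97648845  0.00541292 -1.57929529] [0.41842356 0.02013077 1.00485162] 398.98045489478534 279.3740778469952 212.25693949816952
{'time': 0.1, 'q': array([-8.49384371e-01,  2.55675583e-01,  1.07145891e-01, -3.86998659e-04,
       -1.42389964e+00, -2.84602681e-01]), 'qvel': array([-0.00073236, -0.00298954,  0.00330368,  0.00159615, -0.00068899,
       -0.00148687]), 'effort': array([-1.06559473e-03, -3.87605453e+01,  2.38474131e+01,  5.37778437e+00,
       -3.77630015e-03,  2.11005954e-06]), 'position': array([ 0.23253535, -0.49794583,  0.23050279]), 'ee_rot': array([ 3.13991786e+00, -9.11703824e-05, -2.70484026e+00]), 'contact_force': array([ 0.0661205 , -0.7380296 ,  0.71347447]), 'moment': array([ 0.03245016, -0.01578044, -0.02363587]), 'finger_force': 0.0, 'grip_width': 0.9999874396642505}
```

View pics/a.png

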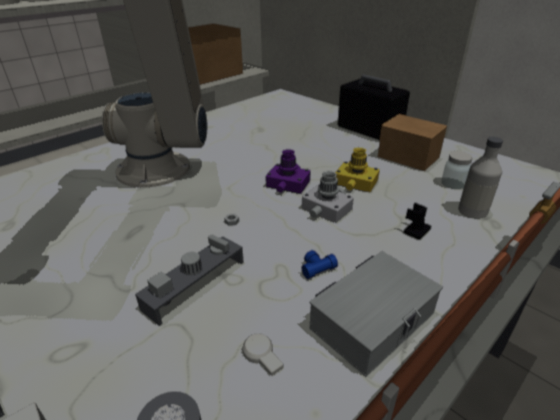

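View pics/b.png

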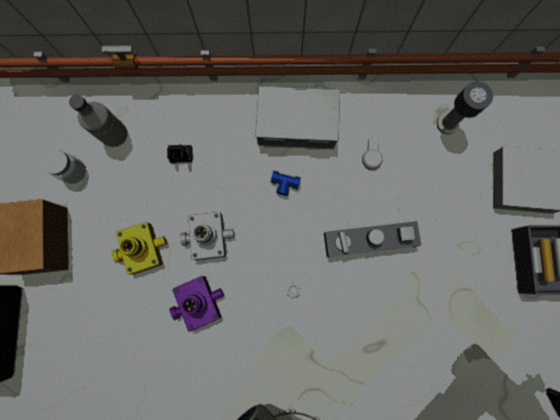

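The scene view shows the grey coupler at about (328,190) and the rack with bar (218,243), round knob (191,262) and square (160,285) plugs. In the top view the coupler is at (203,234) and the round knob at (376,237), with the bar plug at (342,242) and the square at (406,234). I'll zoom both.

```bash
python3 - <<'E'
from h import *
a=cv2.imread('pics/a.png');b=cv2.imread('pics/b.png')
def crop(i,x,y,w,h,s):return cv2.resize(i[y:y+h,x:x+w],None,fx=s,fy=s,interpolation=cv2.INTER_CUBIC)
t=np.hstack([crop(b,170,195,80,60,5),crop(b,340,205,80,60,5)])
l=np.hstack([crop(a,290,160,80,60,5),crop(a,150,235,80,60,5)])
cv2.imwrite('pics/c.png',cv2.convertScaleAbs(np.vstack([t,l]),alpha=1.3))
E
```

```text
(no output)
```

View pics/c.png

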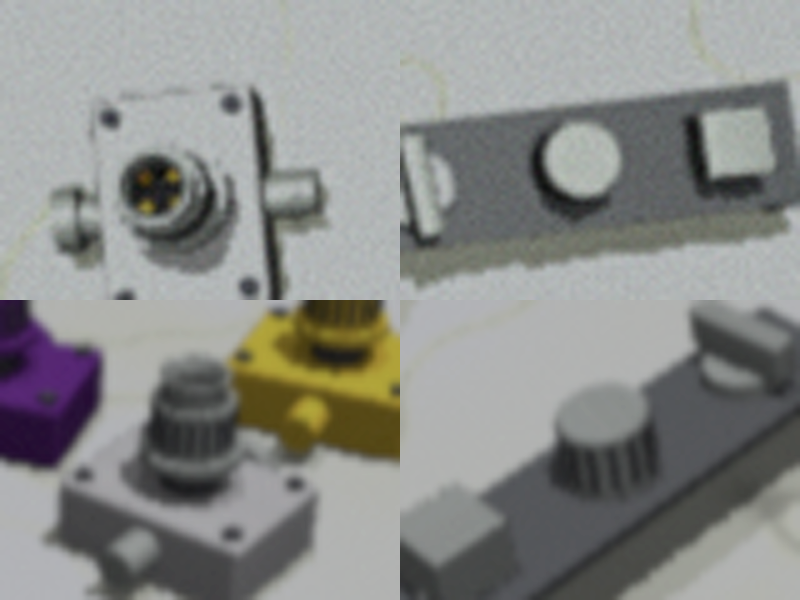

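The crops show the mouth centre at top-view pixel (201.6,232) and scene-view pixel (329.4,173). The knob top is at top-view (376,237) and scene-view (190.4,256.6).

```bash
python3 - <<'E'
from h import *
a=cam('scene');b=cam('top')
def tri(pa,pb):
    A=[];B=[]
    for c,(u,v) in((a,pa),(b,pb)):
        d=c['R']@np.array([(u-c['cx'])/c['fx'],(v-c['cy'])/c['fy'],1.]);d/=np.linalg.norm(d)
        P=np.eye(3)-np.outer(d,d);A.append(P);B.append(P@c['o'])
    return np.linalg.solve(sum(A),sum(B))
print('mouth',ray(b,201.6,232,.104),ray(a,329.4,173,.104),tri((329.4,173),(201.6,232)))
print('knob',ray(b,376,237,.076),ray(a,190.4,256.6,.076),tri((190.4,256.6),(376,237)))
print('square',ray(b,340+(738-400)/5,205+142/5,.073))
print('bar',ray(b,342,242,.075))
print('black screws block', [ray(b,170+x/5,195+y/5,.04)for x,y in((110,118),(232,103),(248,287),(124,298))])
E
```

```text
mouth [0.52473649 0.20087272 0.104     ] [0.52348071 0.20881384 0.104     ] [0.526012   0.20190932 0.10713825]
knob [ 0.51259102 -0.20107983  0.076     ] [ 0.51474952 -0.20096918  0.076     ] [ 0.51305911 -0.20079833  0.07486647]
square [ 0.52068556 -0.27614212  0.073     ]
bar [ 0.50171567 -0.12157985  0.075     ]
black screws block [array([0.56549776, 0.2380172 , 0.04      ]), array([0.57237529, 0.17836281, 0.04      ]), array([0.48238 , 0.169064, 0.04    ]), array([0.47761836, 0.22883879, 0.04      ])]
```

>>> step_arm --increments '[{"x":0.4,"y":0.97,"az":0.6,"claw":1},{"x":0.4,"y":0.97,"az":0.6,"claw":1},{"x":0.4,"y":0.97,"az":0.6,"claw":1},{"x":0.4,"y":0.97,"az":0.6,"claw":1},{"x":0.4,"y":0.97,"az":0.6,"claw":1},{"x":0.4,"y":0.97,"az":0.6,"claw":1},{"x":0.4,"y":0.97,"az":0.6,"claw":1},{"x":0.4,"y":0.97,"az":0.6,"claw":1},{"x":0.4,"y":0.97,"az":0.6,"claw":1},{"x":0.4,"y":0.97,"az":0.6,"claw":1},{"x":0.4,"y":0.97,"az":0.6,"claw":1},{"x":0.4,"y":0.97,"az":0.6,"claw":1}]'

```text
$.increments[0]: bad value
```

>>> step_arm --increments '[{"x":0.4,"y":0.97,"az":0.6,"claw":1},{"x":0.4,"y":0.97,"az":0.6,"claw":1},{"x":0.4,"y":0.97,"az":0.6,"claw":1},{"x":0.4,"y":0.97,"az":0.6,"claw":1},{"x":0.4,"y":0.97,"az":0.6,"claw":1},{"x":0.4,"y":0.97,"az":0.6,"claw":1},{"x":0.4,"y":0.97,"az":0.6,"claw":1},{"x":0.4,"y":0.97,"az":0.6,"claw":1},{"x":0.4,"y":0.97,"az":0.6,"claw":1},{"x":0.4,"y":0.97,"az":0.6,"claw":1},{"x":0.4,"y":0.97,"az":0.6,"claw":1},{"x":0.4,"y":0.97,"az":0.6,"claw":1},{"claw":1}]'

```text
$.increments[0]: bad value
```

>>> step_arm --increments '[{"x":0.4,"y":0.97,"z":0,"ax":0,"ay":0,"az":0.6,"claw":1},{"x":0.4,"y":0.97,"z":0,"ax":0,"ay":0,"az":0.6,"claw":1},{"x":0.4,"y":0.97,"z":0,"ax":0,"ay":0,"az":0.6,"claw":1},{"x":0.4,"y":0.97,"z":0,"ax":0,"ay":0,"az":0.6,"claw":1},{"x":0.4,"y":0.97,"z":0,"ax":0,"ay":0,"az":0.6,"claw":1},{"x":0.4,"y":0.97,"z":0,"ax":0,"ay":0,"az":0.6,"claw":1},{"x":0.4,"y":0.97,"z":0,"ax":0,"ay":0,"az":0.6,"claw":1},{"x":0.4,"y":0.97,"z":0,"ax":0,"ay":0,"az":0.6,"claw":1},{"x":0.4,"y":0.97,"z":0,"ax":0,"ay":0,"az":0.6,"claw":1},{"x":0.4,"y":0.97,"z":0,"ax":0,"ay":0,"az":0.6,"claw":1},{"x":0.4,"y":0.97,"z":0,"ax":0,"ay":0,"az":0.6,"claw":1},{"x":0.4,"y":0.97,"z":0,"ax":0,"ay":0,"az":0.6,"claw":1}]'

```text
time: 1.2
position: [0.3768, -0.1476, 0.2313]
ee_rot: [-3.141, 0.0, -2.074]
contact_force: [1.5, 0.4, -0.8]
grip_width: 1.002
finger_force: 0.0
```

>>> step_arm --increments '[{"x":0.41,"y":0.97,"z":0,"ax":0,"ay":0,"az":0.6,"claw":1},{"x":0.41,"y":0.97,"z":0,"ax":0,"ay":0,"az":0.6,"claw":1},{"x":0.41,"y":0.97,"z":0,"ax":0,"ay":0,"az":0.6,"claw":1},{"x":0.41,"y":0.97,"z":0,"ax":0,"ay":0,"az":0.6,"claw":1},{"x":0.41,"y":0.97,"z":0,"ax":0,"ay":0,"az":0.6,"claw":1},{"x":0.41,"y":0.97,"z":0,"ax":0,"ay":0,"az":0.6,"claw":1},{"x":0.41,"y":0.97,"z":0,"ax":0,"ay":0,"az":0.6,"claw":1},{"x":0.41,"y":0.97,"z":0,"ax":0,"ay":0,"az":0.6,"claw":1},{"x":0.41,"y":0.97,"z":0,"ax":0,"ay":0,"az":0.6,"claw":1},{"x":0.41,"y":0.97,"z":0,"ax":0,"ay":0,"az":0.6,"claw":1},{"x":0.41,"y":0.9,"z":0,"ax":0,"ay":0,"az":0.6,"claw":1},{"x":0.41,"y":0.9,"z":0,"ax":0,"ay":0,"az":0.6,"claw":1}]'

```text
time: 2.2
position: [0.5245, 0.1974, 0.2311]
ee_rot: [3.141, -0.0, -1.445]
contact_force: [0.3, -0.6, 0.7]
grip_width: 1.001
finger_force: 0.0
```

```bash
python3 - <<'E'
from h import *
w=cam('wrist');cv2.imwrite('pics/d.png',w['image'])
s=status.observe();print(s['position'],s['ee_rot'],w['o'],w['attitude'],w['fx'],w['cx'],w['cy'],proj(w,[.525,.202,.104]))
E
```

```text
[0.52608286 0.20112392 0.22964172] [ 3.14087150e+00  2.90870302e-04 -1.44010491e+00] [0.53473782 0.11574978 0.3744372 ] [ 2.81494563e+00 -4.41843054e-04 -3.01765595e+00] 339.70868624898486 275.0536265660024 206.97620657018993 [273.71555455 201.50752793]
```

View pics/d.png

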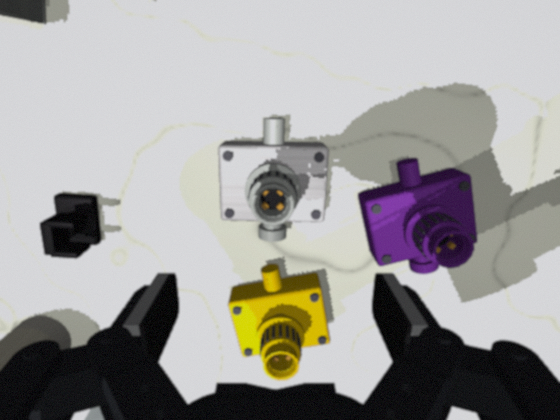

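The mouth is at pixel (273,201) and the calibration predicts (273.7,201.5), so the coupler is at (0.525,0.202). Descending around the sleeve and gripping it.

>>> step_arm --increments '[{"x":-0.03,"y":0.03,"z":-0.8,"ax":0,"ay":0,"az":0,"claw":1},{"x":0,"y":0,"z":-0.8,"ax":0,"ay":0,"az":0,"claw":1},{"x":0,"y":0,"z":-0.8,"ax":0,"ay":0,"az":0,"claw":1},{"x":0,"y":0,"z":-0.8,"ax":0,"ay":0,"az":0,"claw":1},{"x":0,"y":0,"z":-0.8,"ax":0,"ay":0,"az":0,"claw":1},{"x":0,"y":0,"z":-0.8,"ax":0,"ay":0,"az":0,"claw":1},{"x":0,"y":0,"z":-0.7,"ax":0,"ay":0,"az":0,"claw":1},{"x":0,"y":0,"z":0,"ax":0,"ay":0,"az":0,"claw":1},{"x":0,"y":0,"z":0,"ax":0,"ay":0,"az":0,"claw":1}]'

```text
time: 3.0
position: [0.5229, 0.1962, 0.0657]
ee_rot: [3.139, -0.002, -1.448]
contact_force: [-0.1, -0.6, 0.8]
grip_width: 0.999
finger_force: 0.0
```

>>> step_arm --increments '[{"x":0,"y":0,"z":0,"ax":0,"ay":0,"az":0,"claw":-1},{"x":0,"y":0,"z":0,"ax":0,"ay":0,"az":0,"claw":-1},{"x":0,"y":0,"z":0,"ax":0,"ay":0,"az":0,"claw":-1},{"x":0,"y":0,"z":0,"ax":0,"ay":0,"az":0,"claw":-1},{"x":0,"y":0,"z":0,"ax":0,"ay":0,"az":0,"claw":-1},{"x":0,"y":0,"z":0,"ax":0,"ay":0,"az":0,"claw":-1},{"x":0,"y":0,"z":0,"ax":0,"ay":0,"az":0,"claw":-1},{"x":0,"y":0,"z":0,"ax":0,"ay":0,"az":0,"claw":-1}]'

```text
time: 3.67
position: [0.5269, 0.1977, 0.069]
ee_rot: [-3.134, 0.002, -1.448]
contact_force: [6.3, -0.8, 2.2]
grip_width: 0.47
finger_force: 60.1
```

>>> step_arm --increments '[{"x":0,"y":0,"z":-0.1,"ax":0,"ay":0,"az":0,"claw":-1},{"x":0,"y":0,"z":-0.1,"ax":0,"ay":0,"az":0,"claw":-1},{"x":0,"y":0,"z":-0.1,"ax":0,"ay":0,"az":0,"claw":-1},{"x":0,"y":0,"z":0,"ax":0,"ay":0,"az":0,"claw":-1},{"x":0,"y":0,"z":0,"ax":0,"ay":0,"az":0,"claw":-1}]'

```text
time: 4.08
position: [0.5268, 0.1977, 0.06]
ee_rot: [-3.134, 0.001, -1.447]
contact_force: [6.0, -1.6, 5.2]
grip_width: 0.467
finger_force: 60.5
```

>>> step_arm --increments '[{"x":0,"y":0,"z":-0.05,"ax":0,"ay":0,"az":0,"claw":-1},{"x":0,"y":0,"z":-0.05,"ax":0,"ay":0,"az":0,"claw":-1},{"x":0,"y":0,"z":0,"ax":0,"ay":0,"az":0,"claw":-1},{"x":0,"y":0,"z":0,"ax":0,"ay":0,"az":0,"claw":-1}]'

```text
time: 4.42
position: [0.5269, 0.1977, 0.0574]
ee_rot: [-3.133, 0.001, -1.447]
contact_force: [4.7, -1.6, 7.6]
grip_width: 0.47
finger_force: 60.6
```

>>> step_arm --increments '[{"x":0,"y":0,"z":-0.05,"ax":0,"ay":0,"az":0,"claw":-1},{"x":0,"y":0,"z":-0.05,"ax":0,"ay":0,"az":0,"claw":-1},{"x":0,"y":0,"z":0,"ax":0,"ay":0,"az":0,"claw":-1},{"x":0,"y":0,"z":0,"ax":0,"ay":0,"az":0,"claw":-1}]'

```text
time: 4.75
position: [0.527, 0.1977, 0.0568]
ee_rot: [-3.132, 0.001, -1.446]
contact_force: [-1.9, -2.1, 23.3]
grip_width: 0.47
finger_force: 62.4
```

The end stop is reached at 23 N. Releasing, rising and looking.

>>> step_arm --increments '[{"x":0,"y":0,"z":0.05,"ax":0,"ay":0,"az":0,"claw":1},{"x":0,"y":0,"z":0,"ax":0,"ay":0,"az":0,"claw":1},{"x":0,"y":0,"z":0,"ax":0,"ay":0,"az":0,"claw":1},{"x":0,"y":0,"z":0,"ax":0,"ay":0,"az":0,"claw":1},{"x":0,"y":0,"z":0.5,"ax":0,"ay":0,"az":0,"claw":1},{"x":0,"y":0,"z":1,"ax":0,"ay":0,"az":0,"claw":1},{"x":0,"y":0,"z":1,"ax":0,"ay":0,"az":0,"claw":1},{"x":0,"y":0,"z":1,"ax":0,"ay":0,"az":0,"claw":1},{"x":0,"y":0,"z":1,"ax":0,"ay":0,"az":0,"claw":1},{"x":0,"y":0,"z":1,"ax":0,"ay":0,"az":0,"claw":1},{"x":0,"y":0,"z":0,"ax":0,"ay":0,"az":0,"claw":1},{"x":0,"y":0,"z":0,"ax":0,"ay":0,"az":0,"claw":1}]'

```text
time: 5.75
position: [0.524, 0.1973, 0.2192]
ee_rot: [-3.139, 0.002, -1.448]
contact_force: [-0.1, 0.4, -0.5]
grip_width: 0.998
finger_force: 0.0
```

```bash
python3 - <<'E'
from h import *
w=cam('wrist');a=cam('scene');b=cam('top')
def crop(i,x,y,w,h,s):return cv2.resize(i[y:y+h,x:x+w],None,fx=s,fy=s,interpolation=cv2.INTER_CUBIC)
cv2.imwrite('pics/e.png',np.hstack([crop(w['image'],225,150,100,120,4),crop(a['image'],295,155,66,80,6)[:480,:396]]))
s=status.observe();print(s['position'],s['ee_rot'],w['o'],w['attitude'],proj(w,[.525,.202,.104]))
print(ray(b,376,237,.076))
# knob circle in top, by bright mask
g=cv2.cvtColor(b['image'],cv2.COLOR_BGR2GRAY)[218:256,360:392]
m=(g>130).astype(np.uint8);n,l,st,ce=cv2.connectedComponentsWithStats(m);print(st,ce+[360,218])
E
```

```text
[0.52261208 0.19650738 0.21609111] [ 3.13858997e+00 -1.01237591e-03 -1.44817437e+00] [0.53356297 0.11532814 0.36243379] [ 2.81314850e+00  2.77020268e-03 -3.02056021e+00] [273.49869117 205.79615117]
[ 0.51259102 -0.20107983  0.076     ]
[[  0   6  32  32 814]
 [  0   0  32   9 244]
 [  9  12  15  14 158]] [[375.73218673 241.06265356]
 [374.23360656 221.38934426]
 [376.25949367 236.32911392]]
```

View pics/e.png

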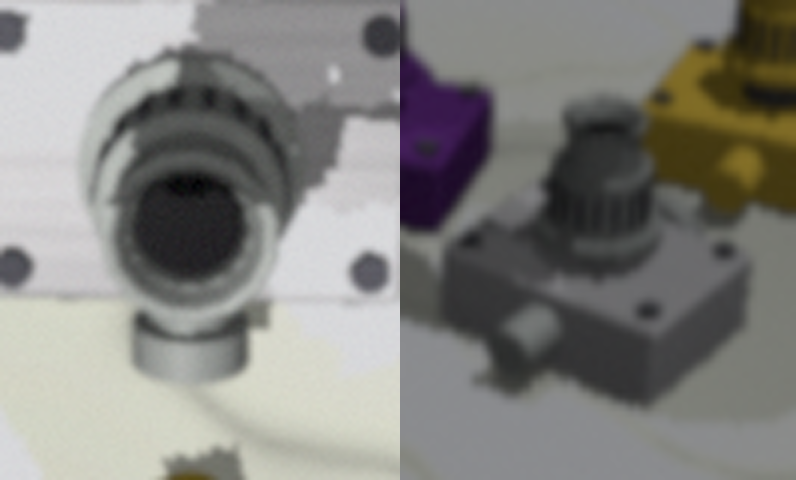

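The sleeve is held down, with the black poppet visible in the bore at wrist crop (188,230), pixel (272,207.5). That puts the mouth at about (0.5265,0.2025). Now to the plug.

>>> step_arm --increments '[{"x":-0.03,"y":-0.95,"z":0,"ax":0,"ay":0,"az":0,"claw":1},{"x":-0.03,"y":-0.95,"z":0,"ax":0,"ay":0,"az":0,"claw":1},{"x":-0.03,"y":-0.95,"z":0,"ax":0,"ay":0,"az":0,"claw":1},{"x":-0.03,"y":-0.95,"z":0,"ax":0,"ay":0,"az":0,"claw":1},{"x":-0.03,"y":-0.95,"z":0,"ax":0,"ay":0,"az":0,"claw":1},{"x":-0.03,"y":-0.95,"z":0,"ax":0,"ay":0,"az":0,"claw":1},{"x":-0.03,"y":-0.95,"z":0,"ax":0,"ay":0,"az":0,"claw":1},{"x":-0.03,"y":-0.95,"z":0,"ax":0,"ay":0,"az":0,"claw":1},{"x":-0.03,"y":-0.95,"z":0,"ax":0,"ay":0,"az":0,"claw":1},{"x":-0.03,"y":-0.95,"z":0,"ax":0,"ay":0,"az":0,"claw":1},{"x":-0.03,"y":-0.95,"z":0,"ax":0,"ay":0,"az":0,"claw":1},{"x":-0.01,"y":-0.95,"z":0,"ax":0,"ay":0,"az":0,"claw":1}]'

```text
time: 6.9
position: [0.5122, -0.1465, 0.2163]
ee_rot: [3.139, 0.001, -1.448]
contact_force: [1.4, 0.1, -0.0]
grip_width: 0.999
finger_force: 0.0
```

>>> step_arm --increments '[{"x":0,"y":-0.95,"z":0,"ax":0,"ay":0,"az":0,"claw":1},{"x":0,"y":-0.92,"z":0,"ax":0,"ay":0,"az":0,"claw":1},{"x":0,"y":0,"z":0,"ax":0,"ay":0,"az":0,"claw":1},{"x":0,"y":0,"z":0,"ax":0,"ay":0,"az":0,"claw":1},{"x":0,"y":0,"z":0,"ax":0,"ay":0,"az":0,"claw":1}]'

```text
time: 7.32
position: [0.5127, -0.2012, 0.2165]
ee_rot: [3.139, 0.001, -1.449]
contact_force: [-0.8, -0.1, -0.9]
grip_width: 0.999
finger_force: 0.0
```

```bash
python3 - <<'E'
from h import *
w=cam('wrist');cv2.imwrite('pics/f.png',w['image'])
s=status.observe();print(s['position'],s['ee_rot'],w['o'],w['attitude'],proj(w,[.5135,-.2008,.076]))
E
```

```text
[ 0.51288073 -0.20073192  0.21693281] [ 3.14006988e+00  6.97610162e-04 -1.44776614e+00] [ 0.52288068 -0.28292826  0.35989088] [ 2.81395495e+00 -2.21098939e-03 -3.02114446e+00] [273.69283147 191.91727887]
```

View pics/f.png

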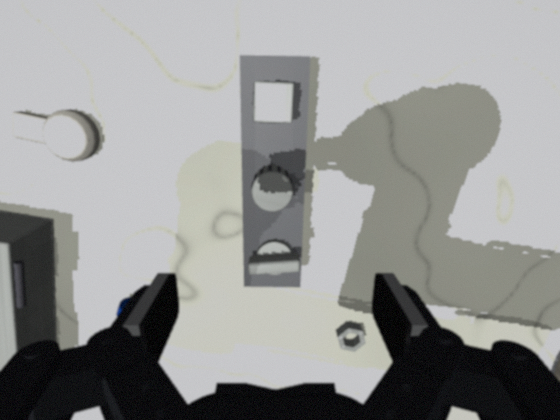

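The knob top is at (272,190), within 2 px of the prediction. Descending, closing and lifting.

>>> step_arm --increments '[{"x":0.03,"y":0,"z":-0.8,"ax":0,"ay":0,"az":0,"claw":1},{"x":0,"y":0,"z":-0.8,"ax":0,"ay":0,"az":0,"claw":1},{"x":0,"y":0,"z":-0.8,"ax":0,"ay":0,"az":0,"claw":1},{"x":0,"y":0,"z":-0.8,"ax":0,"ay":0,"az":0,"claw":1},{"x":0,"y":0,"z":-0.8,"ax":0,"ay":0,"az":0,"claw":1},{"x":0,"y":0,"z":-0.8,"ax":0,"ay":0,"az":0,"claw":1},{"x":0,"y":0,"z":-0.5,"ax":0,"ay":0,"az":0,"claw":1},{"x":0,"y":0,"z":-0.3,"ax":0,"ay":0,"az":0,"claw":1},{"x":0,"y":0,"z":0,"ax":0,"ay":0,"az":0,"claw":1},{"x":0,"y":0,"z":0,"ax":0,"ay":0,"az":0,"claw":1}]'

```text
time: 8.2
position: [0.5144, -0.2009, 0.0502]
ee_rot: [-3.142, -0.0, -1.447]
contact_force: [-0.1, -0.1, 1.1]
grip_width: 0.999
finger_force: 0.0
```

>>> step_arm --increments '[{"x":0,"y":0,"z":0,"ax":0,"ay":0,"az":0,"claw":-1},{"x":0,"y":0,"z":0,"ax":0,"ay":0,"az":0,"claw":-1},{"x":0,"y":0,"z":0,"ax":0,"ay":0,"az":0,"claw":-1},{"x":0,"y":0,"z":0,"ax":0,"ay":0,"az":0,"claw":-1},{"x":0,"y":0,"z":0,"ax":0,"ay":0,"az":0,"claw":-1},{"x":0,"y":0,"z":0,"ax":0,"ay":0,"az":0,"claw":-1},{"x":0,"y":0,"z":0,"ax":0,"ay":0,"az":0,"claw":-1},{"x":0,"y":0,"z":0,"ax":0,"ay":0,"az":0,"claw":-1}]'

```text
time: 8.87
position: [0.5147, -0.2015, 0.0508]
ee_rot: [-3.14, -0.001, -1.448]
contact_force: [-0.7, 1.2, 5.4]
grip_width: 0.402
finger_force: 59.5
```

The 5 N upward suggests the tips touch the plate. I'll regrip about 5 mm higher so they clear the coupler rim later.

>>> step_arm --increments '[{"x":0,"y":0,"z":0,"ax":0,"ay":0,"az":0,"claw":0.2},{"x":0,"y":0,"z":0,"ax":0,"ay":0,"az":0,"claw":0.2},{"x":0,"y":0,"z":0,"ax":0,"ay":0,"az":0,"claw":0.2},{"x":0,"y":0,"z":0.1,"ax":0,"ay":0,"az":0,"claw":0.2},{"x":0,"y":0,"z":0.1,"ax":0,"ay":0,"az":0,"claw":0.2},{"x":0,"y":0,"z":0,"ax":0,"ay":0,"az":0,"claw":0.2},{"x":0,"y":0,"z":0,"ax":0,"ay":0,"az":0,"claw":-1},{"x":0,"y":0,"z":0,"ax":0,"ay":0,"az":0,"claw":-1},{"x":0,"y":0,"z":0,"ax":0,"ay":0,"az":0,"claw":-1},{"x":0,"y":0,"z":0,"ax":0,"ay":0,"az":0,"claw":-1},{"x":0,"y":0,"z":0,"ax":0,"ay":0,"az":0,"claw":-1},{"x":0,"y":0,"z":0,"ax":0,"ay":0,"az":0,"claw":-1}]'

```text
time: 9.87
position: [0.5144, -0.2015, 0.0563]
ee_rot: [-3.141, -0.0, -1.448]
contact_force: [-1.4, -0.3, 5.1]
grip_width: 0.398
finger_force: 59.5
```

>>> step_arm --increments '[{"x":0,"y":0,"z":0.3,"ax":0,"ay":0,"az":0,"claw":-1},{"x":0,"y":0,"z":0.6,"ax":0,"ay":0,"az":0,"claw":-1},{"x":0,"y":0,"z":0.9,"ax":0,"ay":0,"az":0,"claw":-1},{"x":0,"y":0,"z":0.9,"ax":0,"ay":0,"az":0,"claw":-1},{"x":0,"y":0,"z":0.9,"ax":0,"ay":0,"az":0,"claw":-1},{"x":0,"y":0.3,"z":0.9,"ax":0,"ay":0,"az":0,"claw":-1},{"x":0,"y":0.6,"z":0.3,"ax":0,"ay":0,"az":0,"claw":-1},{"x":0.04,"y":0.8,"z":0,"ax":0,"ay":0,"az":0,"claw":-1},{"x":0.04,"y":0.8,"z":0,"ax":0,"ay":0,"az":0,"claw":-1},{"x":0.04,"y":0.8,"z":0,"ax":0,"ay":0,"az":0,"claw":-1},{"x":0.04,"y":0.8,"z":0,"ax":0,"ay":0,"az":0,"claw":-1},{"x":0.04,"y":0.8,"z":0,"ax":0,"ay":0,"az":0,"claw":-1}]'

```text
time: 10.87
position: [0.5195, -0.0532, 0.1996]
ee_rot: [3.141, 0.0, -1.448]
contact_force: [-0.3, -0.4, -1.2]
grip_width: 0.397
finger_force: 59.9
```

>>> step_arm --increments '[{"x":0.03,"y":0.8,"z":0,"ax":0,"ay":0,"az":0,"claw":-1},{"x":0.03,"y":0.8,"z":0,"ax":0,"ay":0,"az":0,"claw":-1},{"x":0.03,"y":0.8,"z":0,"ax":0,"ay":0,"az":0,"claw":-1},{"x":0.03,"y":0.8,"z":0,"ax":0,"ay":0,"az":0,"claw":-1},{"x":0.03,"y":0.8,"z":0,"ax":0,"ay":0,"az":0,"claw":-1},{"x":0.03,"y":0.8,"z":0,"ax":0,"ay":0,"az":0,"claw":-1},{"x":0.04,"y":0.8,"z":0,"ax":0,"ay":0,"az":0,"claw":-1},{"x":0,"y":0.8,"z":0,"ax":0,"ay":0,"az":0,"claw":-1},{"x":0,"y":0.8,"z":0,"ax":0,"ay":0,"az":0,"claw":-1},{"x":0,"y":0.8,"z":0,"ax":0,"ay":0,"az":0,"claw":-1},{"x":0,"y":0.55,"z":0,"ax":0,"ay":0,"az":0,"claw":-1},{"x":0,"y":0,"z":0,"ax":0,"ay":0,"az":0,"claw":-1}]'

```text
time: 11.87
position: [0.5263, 0.2047, 0.1991]
ee_rot: [3.14, 0.0, -1.446]
contact_force: [0.3, 0.1, -1.5]
grip_width: 0.399
finger_force: 59.9
```

>>> step_arm --increments '[{"x":0,"y":0,"z":-0.5,"ax":0,"ay":0,"az":0,"claw":-1},{"x":0,"y":0,"z":-0.5,"ax":0,"ay":0,"az":0,"claw":-1},{"x":0,"y":0,"z":-0.5,"ax":0,"ay":0,"az":0,"claw":-1},{"x":0,"y":0,"z":0,"ax":0,"ay":0,"az":0,"claw":-1},{"x":0,"y":0,"z":0,"ax":0,"ay":0,"az":0,"claw":-1}]'

```text
time: 12.28
position: [0.5263, 0.2013, 0.1544]
ee_rot: [3.14, -0.001, -1.449]
contact_force: [0.3, -0.9, -1.4]
grip_width: 0.4
finger_force: 59.9
```

```bash
python3 - <<'E'
from h import *
w=cam('wrist');a=cam('scene')
def crop(i,x,y,w,h,s):return cv2.resize(i[y:y+h,x:x+w],None,fx=s,fy=s,interpolation=cv2.INTER_CUBIC)
cv2.imwrite('pics/g.png',np.hstack([crop(w['image'],205,130,133,150,3)[:450],crop(a['image'],290,120,80,90,5)[:450]]))
s=status.observe();print(s['position'],s['ee_rot'],proj(w,[.5265,.2025,.104]),proj(a,[.5265,.2025,.104]))
E
```

```text
[0.52730112 0.20202592 0.1559434 ] [-3.14008927e+00  2.03747361e-04 -1.44832348e+00] [274.32518644 234.25732918] [328.71463153 174.28730934]
```

View pics/g.png

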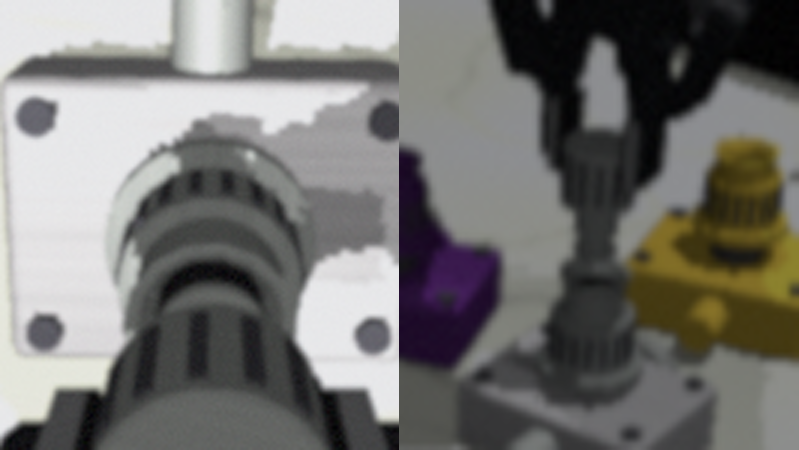

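The nose sits upright about 10 mm above the mouth. It is centred to within 1.5 mm in both views, with the nose at scene crop x≈597 and the rim centre at 595. Pressing down.

>>> step_arm --increments '[{"x":-0.02,"y":0,"z":-0.15,"ax":0,"ay":0,"az":0,"claw":-1},{"x":0,"y":0,"z":-0.15,"ax":0,"ay":0,"az":0,"claw":-1},{"x":0,"y":0,"z":-0.1,"ax":0,"ay":0,"az":0,"claw":-1},{"x":0,"y":0,"z":-0.1,"ax":0,"ay":0,"az":0,"claw":-1},{"x":0,"y":0,"z":-0.1,"ax":0,"ay":0,"az":0,"claw":-1},{"x":0,"y":0,"z":0,"ax":0,"ay":0,"az":0,"claw":-1}]'

```text
time: 12.88
position: [0.526, 0.2026, 0.1363]
ee_rot: [3.141, 0.001, -1.448]
contact_force: [0.1, 1.4, -1.8]
grip_width: 0.399
finger_force: 59.9
```

>>> step_arm --increments '[{"x":0,"y":0,"z":-0.1,"ax":0,"ay":0,"az":0,"claw":-1},{"x":0,"y":0,"z":-0.1,"ax":0,"ay":0,"az":0,"claw":-1},{"x":0,"y":0,"z":-0.1,"ax":0,"ay":0,"az":0,"claw":-1},{"x":0,"y":0,"z":-0.1,"ax":0,"ay":0,"az":0,"claw":-1},{"x":0,"y":0,"z":0,"ax":0,"ay":0,"az":0,"claw":-1}]'

```text
time: 13.3
position: [0.5267, 0.2029, 0.1264]
ee_rot: [-3.139, 0.001, -1.447]
contact_force: [-2.5, 1.9, 6.1]
grip_width: 0.4
finger_force: 60.6
```

>>> step_arm --increments '[{"x":0,"y":0,"z":-0.08,"ax":0,"ay":0,"az":0,"claw":-1},{"x":0,"y":0,"z":-0.08,"ax":0,"ay":0,"az":0,"claw":-1},{"x":0,"y":0,"z":-0.08,"ax":0,"ay":0,"az":0,"claw":-1},{"x":0,"y":0,"z":0,"ax":0,"ay":0,"az":0,"claw":-1}]'

```text
time: 13.63
position: [0.5264, 0.2035, 0.1188]
ee_rot: [-3.139, 0.002, -1.448]
contact_force: [-1.9, 3.3, 3.8]
grip_width: 0.398
finger_force: 60.6
```

>>> step_arm --increments '[{"x":0,"y":0,"z":-0.06,"ax":0,"ay":0,"az":0,"claw":-1},{"x":0,"y":0,"z":-0.06,"ax":0,"ay":0,"az":0,"claw":-1},{"x":0,"y":0,"z":0,"ax":0,"ay":0,"az":0,"claw":-1},{"x":0,"y":0,"z":0,"ax":0,"ay":0,"az":0,"claw":-1}]'

```text
time: 13.97
position: [0.5266, 0.2032, 0.1154]
ee_rot: [-3.139, 0.002, -1.448]
contact_force: [-4.0, 4.5, 7.2]
grip_width: 0.396
finger_force: 61.4
```

Now pressing until a stop is felt.

>>> step_arm --increments '[{"x":0,"y":0,"z":-0.05,"ax":0,"ay":0,"az":0,"claw":-1},{"x":0,"y":0,"z":-0.05,"ax":0,"ay":0,"az":0,"claw":-1},{"x":0,"y":0,"z":0,"ax":0,"ay":0,"az":0,"claw":-1},{"x":0,"y":0,"z":0,"ax":0,"ay":0,"az":0,"claw":-1}]'

```text
time: 14.3
position: [0.5266, 0.2033, 0.1152]
ee_rot: [-3.137, 0.002, -1.447]
contact_force: [-11.0, 2.8, 23.2]
grip_width: 0.4
finger_force: 62.8
```

```bash
python3 - <<'E'
from h import *
w=cam('wrist');a=cam('scene')
def crop(i,x,y,w,h,s):return cv2.resize(i[y:y+h,x:x+w],None,fx=s,fy=s,interpolation=cv2.INTER_CUBIC)
cv2.imwrite('pics/i.png',np.hstack([crop(w['image'],205,130,133,150,3)[:450],crop(a['image'],290,120,80,90,5)[:450]]))
E
```

```text
(no output)
```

View pics/i.png

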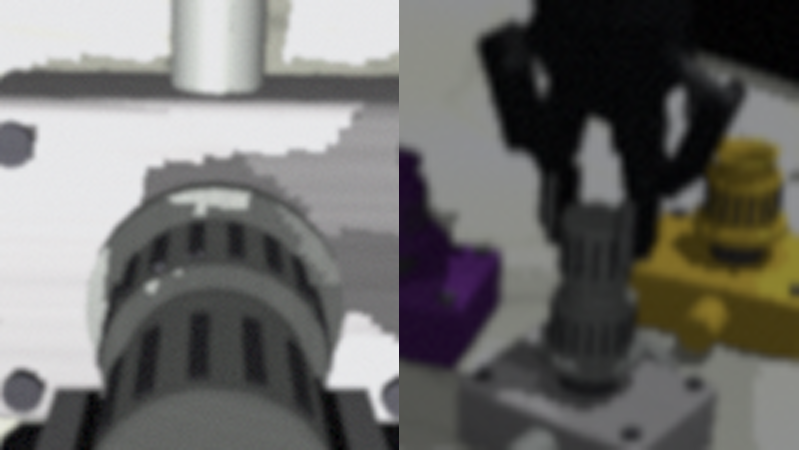

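A firm stop shows at 23 N. The sleeve has sprung up, with the gap under the flange visible at scene crop (595,380), and the knob sits on the rim. Releasing and retreating upward.

>>> step_arm --increments '[{"x":0,"y":0,"z":0.08,"ax":0,"ay":0,"az":0,"claw":-1},{"x":0,"y":0,"z":0,"ax":0,"ay":0,"az":0,"claw":1},{"x":0,"y":0,"z":0,"ax":0,"ay":0,"az":0,"claw":1},{"x":0,"y":0,"z":0,"ax":0,"ay":0,"az":0,"claw":1},{"x":0,"y":0,"z":0,"ax":0,"ay":0,"az":0,"claw":1},{"x":0,"y":0,"z":0.5,"ax":0,"ay":0,"az":0,"claw":1},{"x":0,"y":0,"z":0.8,"ax":0,"ay":0,"az":0,"claw":1},{"x":0,"y":0,"z":0.8,"ax":0,"ay":0,"az":0,"claw":1},{"x":0,"y":0,"z":0.8,"ax":0,"ay":0,"az":0,"claw":1},{"x":0,"y":0,"z":0.8,"ax":0,"ay":0,"az":0,"claw":1},{"x":0,"y":0,"z":0,"ax":0,"ay":0,"az":0,"claw":1},{"x":0,"y":0,"z":0,"ax":0,"ay":0,"az":0,"claw":1}]'

```text
time: 15.4
position: [0.5268, 0.2023, 0.2254]
ee_rot: [-3.139, 0.001, -1.448]
contact_force: [0.6, 0.1, -0.6]
grip_width: 1.001
finger_force: 0.0
```

```bash
python3 - <<'E'
from h import *
w=cam('wrist');a=cam('scene')
def crop(i,x,y,w,h,s):return cv2.resize(i[y:y+h,x:x+w],None,fx=s,fy=s,interpolation=cv2.INTER_CUBIC)
cv2.imwrite('pics/j.png',np.hstack([crop(w['image'],205,130,133,150,3)[:450],crop(cv2.convertScaleAbs(a['image'],alpha=1.5),290,120,80,90,5)[:450]]))
for z in(.04,.057,.09,.104,.133,.135):print(z,(proj(a,[.5265,.2025,z])-[290,120])*5+[399,0])
E
```

```text
0.04 [585.25599706 381.50286058]
0.057 [587.1488035  353.03085623]
0.09 [590.9271781  296.19572753]
0.104 [592.57315765 271.4365467 ]
0.133 [596.06783959 218.86878444]
0.135 [596.31319666 215.17807021]
```

View pics/j.png

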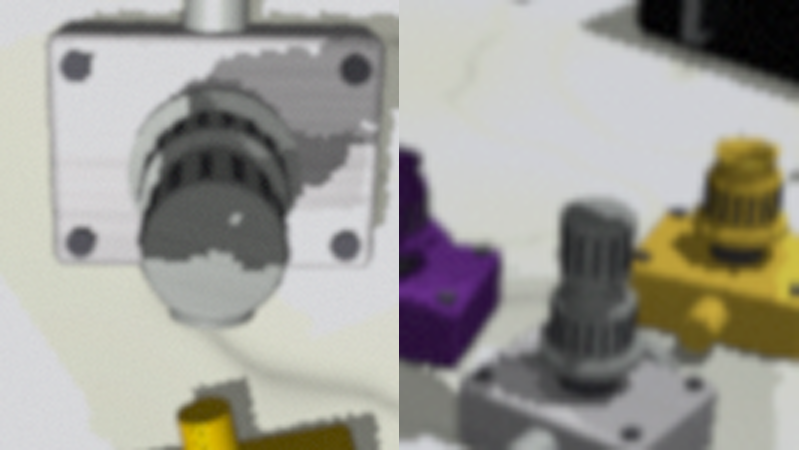

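The plug stands upright with its top centre at crop (598,212), matching the home height of about 0.135. The sleeve is forward, with a dark gap under the flange at (595,382), and the gripper is clear. Handing in.

```bash
python3 -c "
from station import job;print(job.job_done())"
```

```text
the job is handed in; nothing more can be done
None
```

The coupler is closed off: I latched the sleeve back, pressed the round-knob plug home until the sleeve sprung up again (confirmed in the camera views), let go, touched nothing else, and handed the job in at about 15.5 s.

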